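# Stand the fallen pan up and push it into its bay

## Robot

A 6-joint arm with a two-finger parallel gripper is mounted at the origin on a cart in front of the work surface, level with it; the furniture and walls round the work are solid. World frame = base frame: x ahead of the robot, y to its left, z up, the work surface at z = 0. Lengths are in m, angles in rad, forces in N, time in s.
With the tool pointing down it reaches from about 0.35 to 0.8 m from the base axis. Payload 7.3 kg.
Tool frame: the origin (TCP) lies between the finger pads; the fingertips stand 25 mm ahead of it and the grasp point (between the pads) lies 6 mm ahead of it (r.tip_extent is the distance from the TCP to the fingertips, in m); z points along the fingers, y is the line along which they close (so a half turn about z gives the same grasp; the last joint's range is limited). The gripper opens to 85 mm and grips with 20 to 120 N. Pads are 22 mm wide; open, the fingers measure 114 mm over their backs; the gripper's body (76 mm by 85 mm) begins 54 mm behind the grasp point. The pads swing forward as they close: fully open they stand 13 mm farther back than shut.
Start: joints at [-1.486, 0.342, 1.524, -0, 1.275, -0.146], TCP at [0.12, -0.511, 0.224] pointing down, gripper open.
Joint ranges: [-2.53, 2.53], [-0.77, 2.02], [0.04, 2.7], [-1, 4.14], [0.28, 2.66], [-3.11, 3.11]. Speed limits (rad/s): [2.57, 2.57, 3.14, 3.14, 3.14, 3.14].

## Interface

Orientations are given as a unit quaternion [x, y, z, w].
In Python, from workcell import r, command_gripper, optics gives the robot as it stands. The module is installed in compiled form; this text tells all that it offers. Calls block until the motion is done:
- r.reach(position, orientation): joint-space move of the TCP to a pose.
- r.move_straight(position, orientation=None, speed=0.15, max_force=None): straight line of the TCP; orientation=None keeps the orientation; speed is the mean speed in m/s. With max_force (N) it stops when the force on the tool has changed by that much, and returns True; else False.
- r.movej(angles): joint-space move.
- command_gripper(opening, force=None): finger opening in m; force is the grip in N (None keeps the last); returns when the fingers have stopped.
- r.hold(seconds).
- r.solve_ik(position, orientation): joint angles nearest the present ones, or None.
- r.read_state(): the state.
- optics.get_image(name): name is "scene" or "top" or "wrist"; returns (picture, depth): 384x512x3 uint8, red, green, blue; 384x512 float32, m along the optical axis (not along the pixel's ray), 0 where there is no reading.
- optics.camera_model(name): a dict with "K" (3x3 intrinsics, pixels), "k1" (the pictures are not rectified: a ray, as slopes to the right and down, at radius r is drawn at 1 + k1 r^2 times it, then the intrinsics apply), "R" (3x3) and "t" (3): a world point X has camera coordinates R X + t; the wrist camera has in their place "tool_from_camera" (4x4, takes a point from camera to tool coordinates, whose origin is the TCP and whose axes are the flange's). Camera axes: x right, y down, z forward; pixel columns grow to the right and rows downward; lengths in m; the calibration is good to about 2 mm. A picture is of the moment at which its call begins: read the wrist's pose just before it. camera_model takes no time and is no camera call.
A pose or a line that the arm cannot do raises r.PlanningError and nothing moves.
- r.finish_job(): hands the job in; it is judged then, once.
The state is a dict: "time_s": time; "joint_positions": joint angles; "dq": joint speeds; "tau": joint torques, N m; "eef_pos": TCP position; "eef_rot": TCP orientation; "contact_force": force on the tool from outside, world axes, zero at the start; "torque": the same for the moment, N m; "grip_width": finger opening in m; "grip_force": force on a finger pad.
Only numpy, scipy, OpenCV 4.12 (cv2) and the standard library are available. Lean on these libraries where they do the work, as an engineer would, in place of code of your own. Each camera call takes 0.05 s, during which the arm holds its last target. There are 200 camera calls.

## Task

The square steel pan has fallen on its side. Only by pushing, never lifting or carrying it, tip it back up onto its base where it lies, outside the bay; then push it along the bench into the three-sided bay until it is up against the back rail. Leave it standing upright there, and do not disturb the rubber stopper, the vial or the amber bottle.

Things in the scene. Friction and masses are not known exactly. Their poses are not given: they have to be found in the camera images.
- pan: Open square steel pan, loose, 0.14 to 0.28 kg, 80 x 80 mm, 60 mm high, straight walls 3 mm thick, heavy base (centre of mass 17 mm up). Origin: centre of its underside; z points from base to open mouth. At the start it lies on a wall, origin 40 mm up, z level and roughly along world +y (within 0.5 rad). Pushed at its upper mouth edge towards the base it tips without sliding, and past 25 degrees falls onto its base.
- pan_mid (a point): Centre of the pan, half-way up inside it (30 mm from the underside along the pan's z).
- bay: Fixed three-sided bay of dark steel rails 15 mm high, 5 mm thick, 120 mm wide inside, bare bench within, open towards its own +y (roughly world +y, within 0.25 rad). Origin: on the bench on its centre line; inner face of the back rail at y = -50 mm, of the side rails at x = -60 and +60 mm; side rails straight to y = +65 mm, then flaring out to y = +89 mm.
- stopper: Bystander: rubber stopper, tapered, 31 mm across and 25 mm high, standing loose on the far side of the work. Origin: centre of its underside, z up. Keep the hand and wrist clear of the fixed glass draught cabinet behind the work: 0.32 m high, front at world x = 0.65 (its handle 0.64), from y = -0.05 to 0.38.
- vial: Bystander: small vial with a screw cap, 25 mm across and 54 mm high, standing loose beyond the bay on its near right. Origin: centre of its underside, z up.
- amber_bottle: Bystander: amber dropper bottle with black bulb, 35 mm across and 103 mm high, standing loose beyond the bay on its far right. Origin: centre of its underside, z up.
Things that resemble listed ones, but are neither listed nor needed, are in the scene too. What is meant by the pan is not yellow, and is the smaller of those in its own colour.

How it is judged:
On the way:
1. the pan stands upright on its base on the bench, still outside the bay (angle between pan's own z axis and vertical below 0.08 rad and height (world z) of pan below 0.006 m and horizontal distance between pan and bay above 0.09 m), for 0.2 s.
At the end, for the whole second after the job is handed in: the pan stands upright (within 0.08 rad) on the bench inside the bay, at rest, pushed in to the back rail: its centre at most 12 mm towards the open end from the bay's origin and within 23 mm of the centre line; any yaw of the pan will do (angle between pan's own z axis and vertical below 0.08 rad and height (world z) of pan between -0.004 and 0.006 m and y of pan in the frame of bay between -0.016 and 0.012 m and x of pan in the frame of bay between -0.023 and 0.023 m and linear speed of pan below 0.02 m/s); the robot touches nothing.
It fails at once if the pan is lifted off the bench (its centre above 65 mm, or raised more than 12 mm while upright) (height (world z) of pan_mid above 0.065 m or (angle between pan's own z axis and vertical below 0.15 rad and height (world z) of pan above 0.012 m)).
It fails at once if the rubber stopper is knocked or moved away (distance of stopper from where it was at the start of the episode above 0.02 m).
It fails at once if the vial is knocked or moved away (distance of vial from where it was at the start of the episode above 0.02 m).
It fails at once if the amber bottle is knocked or moved away (distance of amber_bottle from where it was at the start of the episode above 0.02 m).
It also fails if it takes over 64 s, if anything falls off the work surface, if the arm or the gripper's body presses on something with over 40 N, if the wrist force passes 120 N, or if a joint passes its speed limit or range.

## Working session

There is one attempt and no reset: what is moved stays moved. The work goes in short steps, each a Python script; the robot and the scene stay as the last script left them, time stands still between calls to the robot, and variables do not carry over. Pictures are saved under pics/ and viewed, at most 10 in all, crops included, and the job is handed in when it is done.

```bash
mkdir -p pics; ls; python3 - <<'E'
from workcell import r, optics
import cv2, numpy as np
for n in ("scene","top"):
    p,d=optics.get_image(n); np.savez(f"{n}0.npz",p=p,d=d); cv2.imwrite(f"pics/{n}0.png",p[...,::-1])
    m=optics.camera_model(n); print(n,m["K"],m["k1"],m["R"],m["t"])
print(r.read_state()["time_s"])
E
```

```text
pics
scene [[379.58246457   0.         249.30191624]
 [  0.         379.58246457 186.3609084 ]
 [  0.           0.           1.        ]] -0.013305695659267936 [[ 0.87273127 -0.48809233 -0.01029636]
 [-0.22375166 -0.38115527 -0.89702612]
 [ 0.43390705  0.78516657 -0.44185759]] [-0.51232465  0.15626798  1.06923455]
top [[440.03396604   0.         253.64334641]
 [  0.         440.03396604 195.03371414]
 [  0.           0.           1.        ]] -0.03260253010680998 [[-2.44882564e-02 -9.99699637e-01 -9.80587904e-04]
 [-9.93735382e-01  2.44491250e-02 -1.09051509e-01]
 [ 1.09042729e-01 -1.69603642e-03 -9.94035616e-01]] [-0.01695459  0.5737325   1.46879417]
0.1
```

View pics/scene0.png

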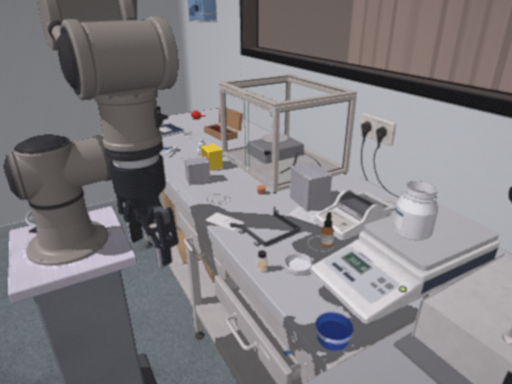

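View pics/top0.png

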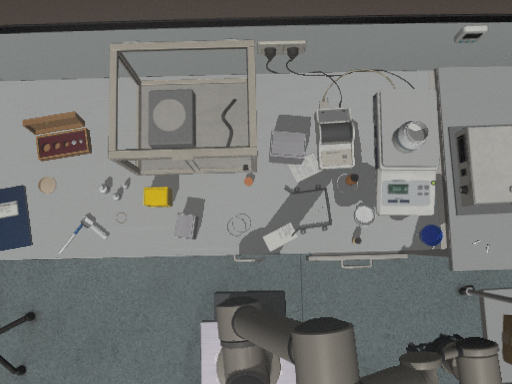

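The top view has three pan-like things: grey at (186,225), a larger grey at (289,143) and a yellow one at (156,196). The grey one at (186,225) fits because it isn't yellow and is the smaller of the two greys. The bay is at (312,208), the vial at (357,240), the amber bottle at (352,180) and the stopper at (249,181). I'll confirm the pan in an enlarged crop and measure.

```bash
cat > h.py <<'E'
import numpy as np, cv2
from workcell import r, command_gripper, optics
def ray(m,px,R=None,t=None):
    K=m["K"];k=m["k1"]
    s=cv2.undistortPoints(np.array(px,float).reshape(-1,1,2),K,np.array([k,0,0,0.])).reshape(-1,2)
    return np.c_[s,np.ones(len(s))]
def onplane(n,px,z):
    m=optics.camera_model(n);d=ray(m,px)@m["R"];c=-m["R"].T@m["t"]
    return c+d*((z-c[2])/d[:,2])[:,None]
def cloud(n,D):
    m=optics.camera_model(n);v,u=np.mgrid[:384,:512]
    P=ray(m,np.c_[u.ravel(),v.ravel()])*D.reshape(-1,1)
    return ((P-m["t"])@m["R"]).reshape(384,512,3)
E
python3 - <<'E'
from h import *
for n in("scene","top"):
    z=np.load(n+"0.npz");p,d=z["p"],z["d"];C=cloud(n,d)
    np.set_printoptions(precision=4,suppress=True)
    if n=="top":
        for nm,(u0,u1,v0,v1) in dict(pan=(165,207,205,245),big=(265,312,125,165),yel=(140,172,182,212),bay=(285,335,182,235),stop=(242,256,172,190),vial=(350,364,232,248),bot=(344,362,170,190)).items():
            Q=C[v0:v1,u0:u1].reshape(-1,3);dd=d[v0:v1,u0:u1].ravel()
            thr=0.05 if nm in("pan","big","yel") else 0.009
            k=(Q[:,2]>thr)&(dd>0);q=Q[k]
            print(nm,k.sum(),q.mean(0),q.min(0),q.max(0),"zmed",np.median(q[:,2]))
            if len(q)>5:
                b=cv2.minAreaRect(q[:,:2].astype(np.float32));print("  rect",b)
    a=p[195:260,155:225] if n=="top" else p[140:200,170:240]
    A=cv2.resize(a,None,fx=5,fy=5,interpolation=cv2.INTER_CUBIC)[:300,:350]
    b=p[170:250,230:330+45] if n=="top" else p[185:285,210:360]
    B=cv2.resize(b,(435,300),interpolation=cv2.INTER_CUBIC)
    globals()[n]=np.hstack([A,B])
cv2.imwrite("pics/crop.png",np.vstack([scene,top])[...,::-1])
E
```

```text
pan 460 [0.4723 0.1964 0.0779] [0.4317 0.1614 0.0512] [0.5437 0.2569 0.0873] zmed 0.07850526352389456
  rect ((0.4868173599243164, 0.21498432755470276), (0.10038065165281296, 0.09932583570480347), 80.9300537109375)
big 1035 [ 0.7217 -0.1455  0.1085] [ 0.6783 -0.2074  0.0505] [ 0.7759 -0.0854  0.1207] zmed 0.11246997793863722
  rect ((0.7268256545066833, -0.14667931199073792), (0.11483506858348846, 0.08814200013875961), 83.97502136230469)
yel 472 [0.5725 0.2934 0.0781] [0.5426 0.2541 0.0508] [0.6032 0.3362 0.0885] zmed 0.07834464775321637
  rect ((0.5728675127029419, 0.2952493131160736), (0.08207333832979202, 0.060628585517406464), 89.63928985595703)
bay 158 [ 0.5234 -0.2369  0.0139] [ 0.4378 -0.2941  0.0091] [ 0.597  -0.1401  0.0243] zmed 0.01335007276961421
  rect ((0.526765763759613, -0.21973027288913727), (0.16128697991371155, 0.13821998238563538), 7.973142147064209)
stop 76 [ 0.628  -0.0133  0.0235] [ 0.6081 -0.0377  0.014 ] [0.6551 0.0071 0.0331] zmed 0.023441642202606527
  rect ((0.6319161057472229, -0.01375410333275795), (0.04472524672746658, 0.046698492020368576), 86.05033111572266)
vial 57 [ 0.4123 -0.3712  0.0434] [ 0.4018 -0.3852  0.0167] [ 0.4223 -0.3618  0.0559] zmed 0.048559711898382665
  rect ((0.4117855131626129, -0.3736145794391632), (0.02321765385568142, 0.020258808508515358), 87.07801818847656)
bot 115 [ 0.6152 -0.3624  0.0588] [ 0.6017 -0.3821  0.0098] [ 0.6358 -0.3507  0.1045] zmed 0.054394218378566346
  rect ((0.6171872019767761, -0.36444351077079773), (0.034734394401311874, 0.027843758463859558), 21.707012176513672)
```

View pics/crop.png

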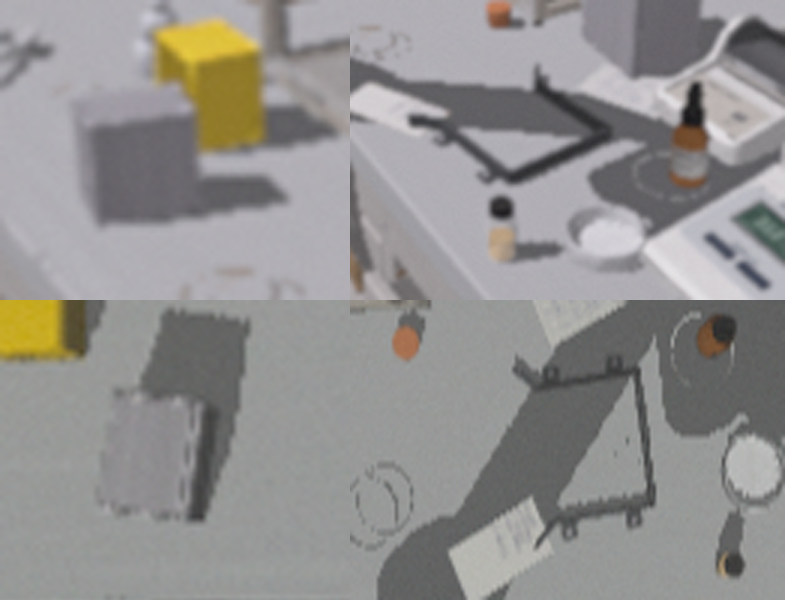

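The crop confirms it: the grey pan is lying on a wall, with its closed base facing the bay (−y) and its mouth towards +y. Next I need exact poses for the pan and the bay.

```bash
python3 - <<'E'
from h import *
np.set_printoptions(precision=4,suppress=True)
z=np.load("top0.npz");p,d=z["p"],z["d"];C=cloud("top",d)
g=cv2.cvtColor(p,cv2.COLOR_RGB2GRAY)
print(g[205:244,168:206:1][::3])
m=np.zeros_like(g);m[182:235,285:335]=(g[182:235,285:335]<70)
v,u=np.nonzero(m)
W=onplane("top",np.c_[u,v],0.015)[:,:2]
back=W[(u>=324)&(v>191)&(v<222)]
f=cv2.fitLine(back.astype(np.float32),cv2.DIST_HUBER,0,.001,.001).ravel()
dx=f[:2]*np.sign(f[0]); dy=np.array([-dx[1],dx[0]])  # bay x, y
yb=np.median(back@dy)
print("bay x",dx,"y",dy,"n",len(back),"width",np.ptp(back@dy))
L=np.c_[W@dx,W@dy-yb]
k=(L[:,1]>.01)&(L[:,1]<.10)
print("hist x",np.histogram(L[k,0],bins=np.arange(L[:,0].min(),L[:,0].max(),.004)))
kb=abs(L[:,1])<.004;print("back x range",L[kb,0].min(),L[kb,0].max(),"yback",yb)
Q=C.reshape(-1,3);V,U=np.mgrid[:384,:512]
k=((C[...,2]>.07)&(C[...,2]<.09)&(U>165)&(U<207)&(V>205)&(V<245))
k=cv2.morphologyEx(k.astype(np.uint8),cv2.MORPH_OPEN,np.ones((3,3)))>0
print("pan",k.sum(),cv2.minAreaRect(C[k][:,:2].astype(np.float32)),C[k].mean(0),cv2.minAreaRect(np.c_[U[k],V[k]].astype(np.float32)))
E
```

```text
[[119 111  92  73 120 149 152 152 152 153 152 152 152 154 150 152 154 114
   99 102 101 100 100 101 100 101 100 100 100  98 101 101 100  99 102  98
  147 151]
 [154 151 152 152 151 155 151 155 152 152 152 153 149 155 152 153 116 102
  103 100 101 100  96  99 100 100 104  99  99 101 101  98 102 100 101  98
  147 151]
 [152 152 155 154 152 152 151 151 151 152 151 152 150 153 153 115 101 100
  102 102  99  99 100 102 101 100 102 102  99  99 100 103 100 101 101 145
  154 153]
 [156 157 153 151 153 153 152 154 149 142 126 129 138 145 162 144 126 108
   97 107 116 114 138 123 113 104  97  93  98 100  99 101 100 100 100 146
  152 151]
 [155 153 155 151 153 154 153 153 153 152 144 141 143 144 144 140 141 144
  141 139 138 140 139 140 141 122 139 102  73  73  80  96 101 101 125 150
  155 152]
 [154 154 152 153 153 151 154 151 142 139 138 142 144 144 142 141 142 142
  142 140 138 141 140 142 146 123 150  90  72  72  88 100 103  99 147 151
  154 153]
 [152 153 152 152 153 153 154 152 145 142 143 141 145 146 143 142 143 140
  141 140 137 142 142 145 135 144 118  78  71  70  97  99 100 145 150 15
[... 1126 characters left out ...]
        0,  0,  0,  0,  0,  0,  0,  0,  0,  0,  1,  7,  8, 13,  3,  2]), array([0.4807, 0.4847, 0.4887, 0.4927, 0.4967, 0.5007, 0.5047, 0.5087,
       0.5127, 0.5167, 0.5207, 0.5247, 0.5287, 0.5327, 0.5367, 0.5407,
       0.5447, 0.5487, 0.5527, 0.5567, 0.5607, 0.5647, 0.5687, 0.5727,
       0.5767, 0.5807, 0.5847, 0.5887, 0.5927, 0.5967, 0.6007, 0.6047,
       0.6087, 0.6127]))
back x range 0.48065617548395595 0.4977288352563238 yback -0.26640896228576316
pan 435 ((0.47249069809913635, 0.19735467433929443), (0.06069609150290489, 0.07646768540143967), 81.42821502685547) [0.4722 0.1971 0.0788] ((184.78460693359375, 225.7230987548828), (18.85327911376953, 23.31852912902832), 7.125016689300537)
```

```bash
python3 - <<'E'
from h import *
np.set_printoptions(precision=4,suppress=True)
g=cv2.cvtColor(np.load("top0.npz")["p"],cv2.COLOR_RGB2GRAY)
m=np.zeros_like(g);m[182:235,285:335]=(g[182:235,285:335]<90)
v,u=np.nonzero(m)
W=onplane("top",np.c_[u,v],0.015)[:,:2]
def fit(k):
    f=cv2.fitLine(W[k].astype(np.float32),cv2.DIST_HUBER,0,.001,.001).ravel();return k.sum(),f
for nm,k in dict(back=(u>=323)&(v>192)&(v<221),far=(u>=296)&(u<=320)&(v<200)&(v>190-(u-296)*.08),near=(u>=300)&(u<=325)&(v>220)).items():
    n,f=fit(k);print(nm,n,f,"ang",np.degrees(np.arctan2(f[1],f[0])))
for row in range(182,236): print(row,''.join('#' if x else '.' for x in m[row,283:337]))
E
```

```text
back 58 [ 0.9936  0.1131  0.5291 -0.2853] ang 6.493905
far 75 [ 0.0846 -0.9964  0.5852 -0.2153] ang -85.14513
near 45 [ 0.1141 -0.9935  0.4604 -0.2139] ang -83.45096
182 ......................................................
183 ......................................................
184 .................................#.##.................
185 ................................######................
186 ................................###.##................
187 ..............##................######...##...........
188 ..#.#.......#####...............############..........
189 ....#......##..##.........###.##############..........
190 .....##....######..#####################..##..........
191 ......##...#######################........##..........
192 .......####################...............##..........
193 ........############......................##..........
194 ........###.#.............................##..........
195 ...........................................##.........
196 ...........................................##.........
197 ...........................................##
[... 1551 characters left out ...]
...................................###..#####......
225 ....................................########..........
226 .......................##.##.####.#.....####..........
227 ................##....####.............##..#..........
228 ..............#########.................#..#..........
229 .............##...####..................#..#..........
230 .............##...##.#................................
231 ............#.........................................
232 ...........#......#...................................
233 ..........#...........................................
234 ......................................................
235 ......................................................
```

The bay origin is at (0.525, −0.233) with yaw +6.5°. The pan's top face is centred at (0.4725, 0.197) and its mouth normal is (0.149, 0.989). Now I'll tip it.

```bash
cat >> h.py <<'E'
from scipy.spatial.transform import Rotation as Rn
def down(f):
    """tool down, tool x along +-f (horizontal push direction): fingers side by side across it"""
    q0=np.array(r.read_state()["joint_positions"]);best=[]
    p=np.r_[0.48,0.05,0.2]
    for s in(1,-1):
        x=s*np.r_[f[0],f[1],0.]/np.hypot(*f[:2]);z=np.r_[0,0,-1.]
        q=Rn.from_matrix(np.c_[x,np.cross(z,x),z]).as_quat();j=r.solve_ik(p,q)
        if j is not None: best.append((np.abs(np.array(j)[3:]-q0[3:]).max(),q))
    return min(best,key=lambda b:b[0])[1]
E
python3 - <<'E'
from h import *
n=np.array([.149,.989,0]);n/=np.linalg.norm(n)
print(r.tip_extent,r.read_state()["eef_rot"])
command_gripper(0.042);te=r.tip_extent;print(te)
q=down(-n);mouth=np.array([.4725,.1974,0])+.03*n
zt=te+0.069
r.reach([.40,.0,.25],q)
a=mouth+.047*n
r.reach([a[0],a[1],.2],q);r.move_straight([a[0],a[1],zt],speed=.12)
print(r.read_state()["eef_pos"],zt)
b=mouth+(.011-.049)*n
hit=r.move_straight([b[0],b[1],zt],speed=.05,max_force=15)
s=r.read_state();print(hit,s["eef_pos"],s["contact_force"],s["time_s"])
r.hold(.5)
for nme in("top",):
    p,d=optics.get_image(nme);np.savez("top1.npz",p=p,d=d)
    A=cv2.resize(p[160:260,120:270],(600,400))
p2,_=optics.get_image("scene");B=cv2.resize(p2[120:260,130:280],(429,400))
cv2.imwrite("pics/tip.png",cv2.resize(np.hstack([A,B]),(800,311))[...,::-1])
E
```

```text
0.025 [ 9.93346023e-01  1.15166176e-01  1.25723072e-05 -6.56733503e-04]
0.025
[0.48456184 0.27358142 0.09479164] 0.094
False [0.47133144 0.18968398 0.09396452] [0.59645487 0.81519778 0.38456718] 6.6917
```

View pics/tip.png

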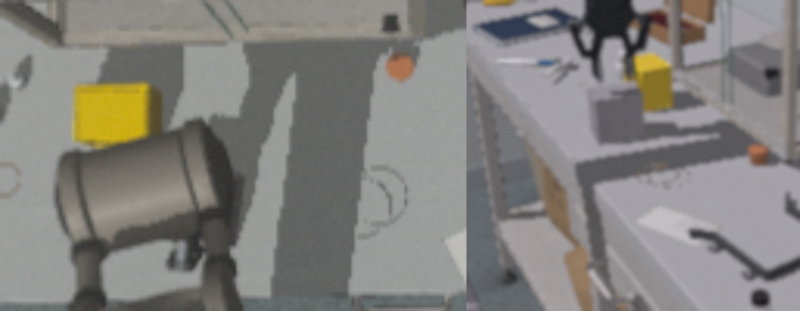

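The scene half of the picture shows the pan at about (615,112) below the fingers, and I can't tell from this whether it tipped. I'll raise the hand and measure again.

```bash
python3 - <<'E'
from h import *
np.set_printoptions(precision=4,suppress=True)
s=r.read_state();e=s["eef_pos"];print(s["grip_width"])
r.move_straight([e[0],e[1]+.03,.15],speed=.2)
r.reach([.33,.30,.24],s["eef_rot"])
p,d=optics.get_image("top");np.savez("top1.npz",p=p,d=d);C=cloud("top",d)
V,U=np.mgrid[:384,:512]
k=(C[...,2]>.045)&(C[...,2]<.07)&(C[...,1]>0)&(C[...,1]<.24)&(C[...,0]<.53)&(C[...,0]>.4)
print(k.sum(),cv2.minAreaRect(C[k][:,:2].astype(np.float32)))
k2=(C[...,2]>.072)&(C[...,1]>0)&(C[...,1]<.24)&(C[...,0]<.53)&(C[...,0]>.4);print("high",k2.sum())
A=cv2.resize(p[160:260,120:270],(450,300));p2,_=optics.get_image("scene");B=cv2.resize(p2[130:230,150:250],(300,300))
cv2.imwrite("pics/tip2.png",np.hstack([A,B])[...,::-1]);print(r.read_state()["time_s"])
E
```

```text
0.042104412442929284
25 ((0.4777013063430786, 0.17854663729667664), (0.06905528157949448, 0.06081150472164154), 47.002323150634766)
high 432
8.625
```

View pics/tip2.png

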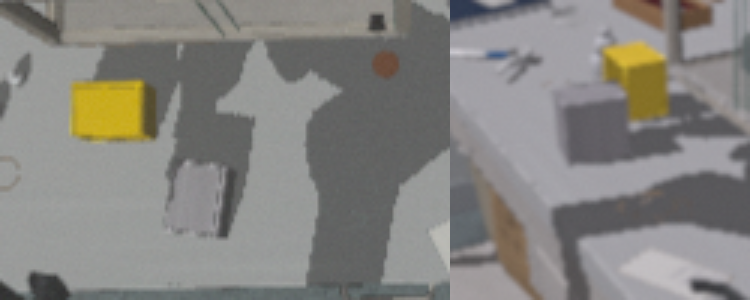

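The pan is still on its side: in the top half it sits at (200,198) and hasn't moved. The part-open fingertips sit farther back, so they passed over the rim. I'll retry with the fingers shut, where the tip length is known, and slightly lower.

```bash
cat >> h.py <<'E'
def panrect(C,lo,hi,y0=.0,y1=.24):
    k=(C[...,2]>lo)&(C[...,2]<hi)&(C[...,1]>y0)&(C[...,1]<y1)&(C[...,0]<.53)&(C[...,0]>.4)
    k=cv2.morphologyEx(k.astype(np.uint8),cv2.MORPH_OPEN,np.ones((2,2)))>0
    return k.sum(),(cv2.minAreaRect(C[k][:,:2].astype(np.float32)) if k.sum()>5 else None)
E
python3 - <<'E'
from h import *
np.set_printoptions(precision=4,suppress=True)
n_,R=panrect(cloud("top",np.load("top1.npz")["d"]),.07,.09);print(n_,R)
n=np.array([.149,.989,0]);n/=np.linalg.norm(n)
q=r.read_state()["eef_rot"]
command_gripper(0.0)
mouth=np.array([*R[0],0])+.03*n;zt=.091
a=mouth+.045*n
r.reach([a[0],a[1],.2],q);r.move_straight([a[0],a[1],zt],speed=.15)
for t in(.04,.025,.01,-.02,-.038):
    b=mouth+t*n;h=r.move_straight([b[0],b[1],zt],speed=.05,max_force=15)
    s=r.read_state();print(t,h,s["contact_force"],s["eef_pos"])
r.hold(.5);e=s["eef_pos"]
r.move_straight([e[0],e[1]+.03,.15],speed=.2);r.reach([.33,.30,.24],q)
p,d=optics.get_image("top");np.savez("top1.npz",p=p,d=d);C=cloud("top",d)
print(panrect(C,.07,.09),panrect(C,.04,.068))
A=cv2.resize(p[160:260,120:270],(450,300));p2,_=optics.get_image("scene");B=cv2.resize(p2[130:230,150:250],(300,300))
cv2.imwrite("pics/tip3.png",np.hstack([A,B])[...,::-1]);print(r.read_state()["time_s"])
E
```

```text
431 ((0.45535728335380554, 0.10342855751514435), (0.27437710762023926, 0.07688956707715988), 81.60096740722656)
0.04 False [0.2982 0.6141 0.0913] [0.4661 0.1724 0.0917]
0.025 False [ 0.0604 -0.3861 -0.2781] [0.4636 0.1574 0.091 ]
0.01 False [0.0141 0.2488 0.7339] [0.4613 0.1427 0.091 ]
-0.02 False [0.3393 0.001  0.1528] [0.4569 0.1133 0.0911]
-0.038 False [ 0.3454 -0.9021  0.0243] [0.4542 0.0952 0.091 ]
(np.int64(436), ((0.4700954258441925, 0.20357684791088104), (0.07186610251665115, 0.07707604020833969), 81.05634307861328)) (np.int64(4), None)
15.1667
```

View pics/tip3.png

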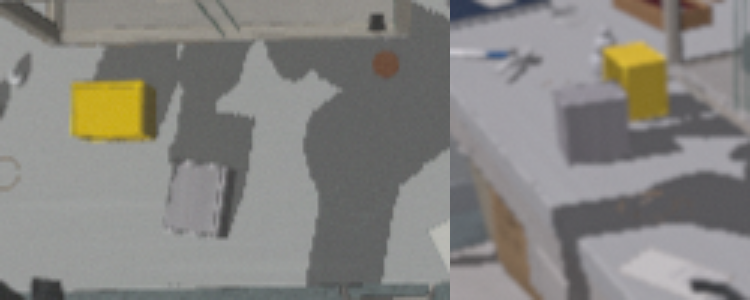

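The pan is unchanged, but my rectangle included stray depth pixels, so I aimed at the wrong place (y=0.10). The lack of any contact force over the pan is also suspicious. I'll cross-check the pan position in the scene view, then check the tip height by touching the bare bench.

```bash
python3 - <<'E'
from h import *
np.set_printoptions(precision=4,suppress=True)
print("grip",r.read_state()["grip_width"],r.tip_extent,r.read_state()["time_s"])
for nm in("scene","top"):
    z=np.load(nm+"0.npz");C=cloud(nm,z["d"])
    k=(C[...,2]>.03)&(C[...,2]<.11)&(C[...,1]>.05)&(C[...,1]<.25)&(C[...,0]<.53)&(C[...,0]>.39)
    v,u=np.nonzero(k)
    Q=C[k];print(nm,k.sum(),np.percentile(Q,[2,25,50,75,98],axis=0))
    T=Q[(Q[:,2]>.07)];print(" top face",len(T),np.percentile(T,[3,50,97],axis=0), "px",u.min(),u.max(),v.min(),v.max())
    k=(C[...,2]<.03)&(C[...,1]>.05)&(C[...,1]<.13)&(C[...,0]<.53)&(C[...,0]>.42);print(" bench z",np.median(C[k][:,2]))
e=[.40,.12]
q=r.read_state()["eef_rot"]
r.reach([.40,.10,.12],q)
r.move_straight([.40,.10,.05],speed=.15)
h=r.move_straight([.40,.10,.015],speed=.03,max_force=4);s=r.read_state();print(h,s["eef_pos"],s["contact_force"])
r.move_straight([.40,.10,.15],speed=.25);print(r.read_state()["time_s"])
E
```

```text
grip -6.05032214360647e-05 0.025 15.1667
scene 445 [[0.4308 0.156  0.0314]
 [0.445  0.1628 0.0479]
 [0.4667 0.1676 0.0654]
 [0.4884 0.1844 0.0792]
 [0.5078 0.2211 0.0818]]
 top face 194 [[0.4343 0.1582 0.0711]
 [0.4686 0.1816 0.0795]
 [0.508  0.2206 0.0824]] px 184 209 157 177
 bench z -0.6073934694111728
top 473 [[0.4352 0.1647 0.0424]
 [0.4523 0.1795 0.0761]
 [0.4716 0.1956 0.0783]
 [0.4908 0.2104 0.0805]
 [0.5081 0.2286 0.0854]]
 top face 438 [[0.4356 0.1673 0.0732]
 [0.4717 0.1969 0.0788]
 [0.5078 0.2267 0.0849]] px 174 197 213 238
 bench z -0.0012238398724524061
False [0.4002 0.1    0.0152] [ 0.1001 -0.3105  0.0181]
18.75
```

```bash
python3 - <<'E'
from h import *
np.set_printoptions(precision=4,suppress=True)
s=r.read_state();print(s["eef_pos"],Rn.from_quat(s["eef_rot"]).as_matrix(),s["joint_positions"])
p,d=optics.get_image("scene");pw,dw=optics.get_image("wrist");np.savez("s2.npz",p=p,d=d,pw=pw,dw=dw)
m=optics.camera_model("scene")
for z in(.15,.125):
    X=m["R"]@np.r_[s["eef_pos"][:2],z]+m["t"];print(m["K"]@X/X[2])
m=optics.camera_model("wrist");print(m["tool_from_camera"])
cv2.imwrite("pics/w.png",np.hstack([cv2.resize(p[60:260,100:300],(400,400)),cv2.resize(pw,(400,300))[:400] if 0 else cv2.copyMakeBorder(cv2.resize(pw,(400,300)),0,100,0,0,0)])[...,::-1])
E
```

```text
[0.3993 0.0999 0.1493] [[ 0.1524  0.9883 -0.0039]
 [ 0.9883 -0.1524 -0.0029]
 [-0.0034 -0.0034 -1.    ]] [ 0.0607  0.2262  1.9229 -0.0031  0.9966  0.2154]
[184.5227 154.3728   1.    ]
[185.1652 161.377    1.    ]
[[ 0.0002 -0.9614 -0.275   0.0694]
 [ 1.      0.0003 -0.0004 -0.0002]
 [ 0.0005 -0.275   0.9614 -0.1493]
 [ 0.      0.      0.      1.    ]]
```

View pics/w.png

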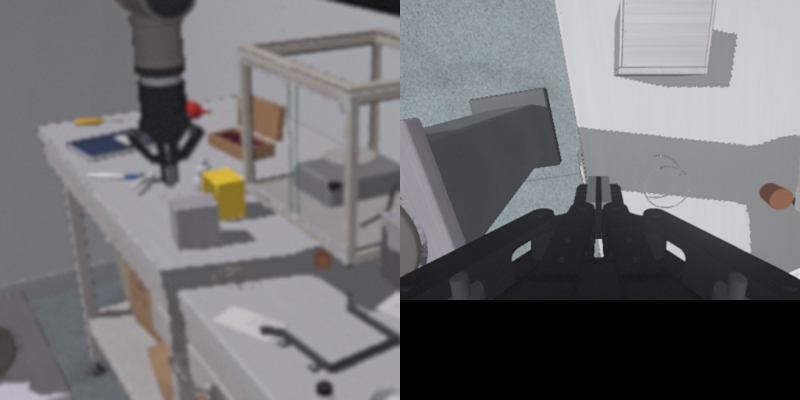

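The scene half shows the fingertips at crop (170,185), about pixel (185,152). That is higher than the stated tip length predicts (v≈161). I'll measure the actual tip with the wrist and scene depth.

```bash
python3 - <<'E'
from h import *
np.set_printoptions(precision=4,suppress=True)
z=np.load("s2.npz");m=optics.camera_model("wrist");T=m["tool_from_camera"]
dw=z["dw"];v,u=np.mgrid[:384,:512]
P=ray(m,np.c_[u.ravel(),v.ravel()])*dw.reshape(-1,1);P=(P@T[:3,:3].T+T[:3,3]).reshape(384,512,3)
for row in range(215,300,8): print(row,[(c,P[row,c].round(3).tolist()) for c in(240,248,262,270)])
C=cloud("scene",z["d"])
for row in range(130,160,2): print(row,[C[row,c].round(3).tolist() for c in(183,185,187)])
# bench/pan seen by wrist in world
s=r.read_state();Rw=Rn.from_quat(s["eef_rot"]).as_matrix();Wd=P@Rw.T+s["eef_pos"]
for c,rw in((420,120),(340,50),(470,200),(400,270)): print("wrist world",Wd[rw,c])
E
```

```text
215 [(240, [-0.045, -0.015, 0.149]), (248, [-0.045, -0.007, 0.15]), (262, [-0.045, 0.009, 0.15]), (270, [-0.045, 0.017, 0.15])]
223 [(240, [-0.054, -0.015, 0.149]), (248, [-0.055, -0.007, 0.149]), (262, [-0.055, 0.009, 0.149]), (270, [-0.054, 0.017, 0.149])]
231 [(240, [0.011, -0.007, -0.019]), (248, [0.011, -0.003, -0.018]), (262, [0.011, 0.004, -0.018]), (270, [-0.064, 0.017, 0.149])]
239 [(240, [0.011, -0.006, -0.027]), (248, [0.011, -0.003, -0.027]), (262, [0.011, 0.003, -0.028]), (270, [0.006, 0.008, -0.018])]
247 [(240, [0.011, -0.006, -0.035]), (248, [0.01, -0.003, -0.034]), (262, [0.011, 0.003, -0.036]), (270, [0.007, 0.007, -0.027])]
255 [(240, [0.011, -0.006, -0.042]), (248, [0.011, -0.003, -0.042]), (262, [0.011, 0.003, -0.042]), (270, [0.007, 0.007, -0.035])]
263 [(240, [0.012, -0.005, -0.05]), (248, [0.008, -0.003, -0.044]), (262, [0.011, 0.003, -0.048]), (270, [0.014, 0.006, -0.053])]
271 [(240, [0.011, -0.005, -0.054]), (248, [0.01, -0.002, -0.052]), (262, [0.012, 0.003, -0.056]), (270, [0.011, 0.006, -0.054])]
279 [(240, [0.012, -0.005, -0.06]), (248, [0.007, -0.002, 
[... 877 characters left out ...]
.4, 0.088, 0.19], [0.408, 0.092, 0.187]]
146 [[0.393, 0.09, 0.184], [0.399, 0.086, 0.184], [0.405, 0.086, 0.183]]
148 [[0.392, 0.089, 0.177], [0.396, 0.08, 0.179], [0.405, 0.087, 0.176]]
150 [[0.394, 0.095, 0.168], [0.397, 0.085, 0.171], [0.404, 0.085, 0.17]]
152 [[0.393, 0.094, 0.162], [0.398, 0.09, 0.162], [0.403, 0.084, 0.163]]
154 [[0.519, 0.474, 0.002], [0.528, 0.474, 0.0], [0.534, 0.465, 0.002]]
156 [[0.511, 0.454, 0.001], [0.521, 0.457, -0.002], [0.526, 0.445, 0.001]]
158 [[0.504, 0.435, -0.0], [0.51, 0.428, 0.001], [0.517, 0.422, 0.001]]
wrist world [ 0.5666  0.1286 -0.0003]
wrist world [0.4714 0.1941 0.08  ]
wrist world [ 0.6188  0.0373 -0.0005]
wrist world [ 0.5453 -0.037  -0.0019]
```

Both views put the shut fingertips about 11 mm *behind* the TCP, not 25 mm ahead of it. I'll get the exact value by touching the bench, then redo the tip with that offset.

```bash
cat >> h.py <<'E'
def tipz(xy,q):
    """TCP height at bench contact"""
    r.move_straight([*xy,.03],q,speed=.2)
    h=r.move_straight([*xy,-.03],speed=.03,max_force=3);z=r.read_state()["eef_pos"][2]
    r.move_straight([*xy,.06],speed=.2);return h,z
E
python3 - <<'E'
from h import *
np.set_printoptions(precision=4,suppress=True)
n=np.array([.149,.989,0]);n/=np.linalg.norm(n);q=down(-n)
h,z0=tipz([.42,.08],q);print("shut",h,z0)
if not h: raise SystemExit
zt=z0+.070
c=np.array([.472,.197,0]);mouth=c+.03*n;a=mouth+.045*n
r.reach([.40,.10,.2],q);r.reach([a[0],a[1],.2],q);r.move_straight([a[0],a[1],zt],speed=.15)
for t in(.01,-.02,-.038):
    b=mouth+t*n;h=r.move_straight([b[0],b[1],zt],speed=.05,max_force=15)
    s=r.read_state();print(t,h,s["contact_force"],s["eef_pos"])
r.hold(.4);e=s["eef_pos"]
r.move_straight([e[0],e[1]+.03,.15],speed=.2);r.reach([.33,.30,.24],q)
p,d=optics.get_image("top");np.savez("top1.npz",p=p,d=d);C=cloud("top",d)
for lo,hi in((.07,.09),(.045,.068)):
    k=(C[...,2]>lo)&(C[...,2]<hi)&(C[...,1]>.03)&(C[...,1]<.25)&(C[...,0]<.53)&(C[...,0]>.39);print(lo,k.sum(),np.percentile(C[k],[3,50,97],axis=0) if k.sum()>5 else "")
A=cv2.resize(p[160:260,120:270],(450,300));p2,_=optics.get_image("scene");B=cv2.resize(p2[130:230,150:250],(300,300))
cv2.imwrite("pics/tip4.png",np.hstack([A,B])[...,::-1]);print(r.read_state()["time_s"])
E
```

```text
shut True -0.0069601342607688715
0.01 False [ 0.143  -0.8049  0.0788] [0.4781 0.2366 0.063 ]
-0.02 False [-0.2144  0.1669  0.0642] [0.4736 0.2068 0.0631]
-0.038 False [ 0.6011  0.5394 -0.1195] [0.4709 0.1888 0.0631]
0.07 0 
0.045 145 [[0.4171 0.0841 0.0517]
 [0.4629 0.1207 0.0584]
 [0.5013 0.169  0.064 ]]
27.775
```

View pics/tip4.png

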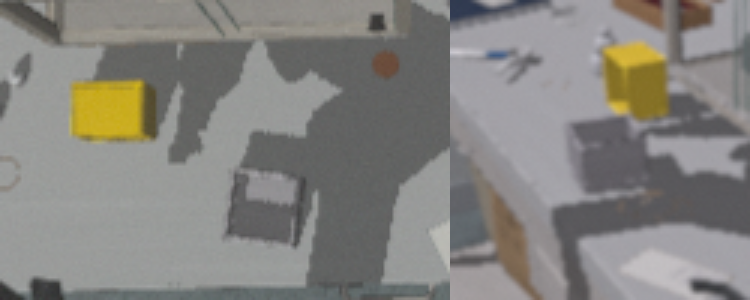

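The pan is now upright, with its rim at crop (267,208) and its centre at about (0.462, 0.127), well outside the bay. Next I'll push it partway along the line to the bay with the fingers apart, then measure again.

```bash
cat >> h.py <<'E'
bx=np.array([.9936,.1131]);by=np.array([-.1131,.9936]);bo=np.array([.5249,-.2329])
def toworld(x,y): return bo+x*bx+y*by
def tobay(p): return np.array([(p-bo)@bx,(p-bo)@by])
def measure(name):
    p,d=optics.get_image("top");np.savez(name+".npz",p=p,d=d);C=cloud("top",d)
    k=(C[...,2]>.045)&(C[...,2]<.07)&(C[...,1]>-.34)&(C[...,1]<.25)&(C[...,0]<.59)&(C[...,0]>.40)
    n,lab,st,_=cv2.connectedComponentsWithStats(k.astype(np.uint8),connectivity=8)
    big=cv2.morphologyEx(k.astype(np.uint8),cv2.MORPH_CLOSE,np.ones((7,7)))
    n,lab,st,_=cv2.connectedComponentsWithStats(big);i=1+st[1:,4].argmax();k&=lab==i
    R=cv2.minAreaRect(C[k][:,:2].astype(np.float32));lo,md,hi=np.percentile(C[k],[3,50,97],axis=0)
    print("pan",k.sum(),R,"mid",(lo+hi)/2,"bay frame",tobay(np.array(R[0])));return np.array(R[0])
def push(c,goal,stop,zt,mf,speed=.07):
    """push pan centred at c (world) toward bay-frame goal; end with pan centre 'stop' m short of the goal"""
    g=toworld(*goal);L=np.linalg.norm(g-c);f=(g-c)/L;q=down(f)
    a=c-f*(.051+.03)
    r.reach([*a,.15],q);r.move_straight([*a,zt],speed=.15)
    b=c+f*(L-stop-.051)
    h=r.move_straight([*b,zt],speed=speed,max_force=mf);s=r.read_state();print("push",h,s["eef_pos"],tobay(s["eef_pos"][:2]),s["contact_force"])
    u=s["eef_pos"][:2]-f*.05
    r.move_straight([*u,zt],speed=.2);r.move_straight([*u,.15],speed=.25)
    return q
E
python3 - <<'E'
from h import *
np.set_printoptions(precision=4,suppress=True)
c=measure("m0")
if np.hypot(*(c-[.462,.127]))>.01: c=np.array([.461,.127])
command_gripper(.042)
q=push(c,(0,-.010),.19,.024,10)
r.reach([.33,.25,.24],q)
measure("m1");print(r.read_state()["time_s"])
E
```

```text
pan 143 ((0.4601663649082184, 0.1274728626012802), (0.08040748536586761, 0.07961598038673401), 80.84846496582031) mid [0.4591 0.1266 0.058 ] bay frame [-0.0236  0.3654]
push False [ 0.4838 -0.0055  0.024 ] [-0.0151  0.2306] [-0.0155  0.3969  0.0448]
pan 148 ((0.5068132281303406, -0.050717756152153015), (0.07997148483991623, 0.08001556992530823), 10.20682430267334) mid [ 0.5063 -0.0505  0.0569] bay frame [0.0026 0.1831]
35.3917
```

The pan tracked well and is now at bay frame (+2.6, +183) mm. Now the final push to the back rail.

```bash
python3 - <<'E'
from h import *
np.set_printoptions(precision=4,suppress=True)
q=push(np.array([.5068,-.0507]),(0,-.012),0,.024,6)
r.reach([.40,.20,.24],q)
measure("m2");print(r.read_state()["time_s"])
p=np.load("m2.npz")["p"];A=cv2.resize(p[160:260,220:370],(450,300));p2,_=optics.get_image("scene");B=cv2.resize(p2[180:290,200:350],(330,242))
cv2.imwrite("pics/end.png",np.hstack([A,cv2.copyMakeBorder(B,0,58,0,0,0)])[...,::-1])
E
```

```text
push False [ 0.5212 -0.194   0.024 ] [0.0007 0.0391] [-1.0426  0.3447  0.3311]
pan 162 ((0.5228654146194458, -0.24284276366233826), (0.08006191998720169, 0.08189787715673447), 5.874579906463623) mid [ 0.5228 -0.2419  0.0577] bay frame [-0.0031 -0.0096]
43.375
```

View pics/end.png

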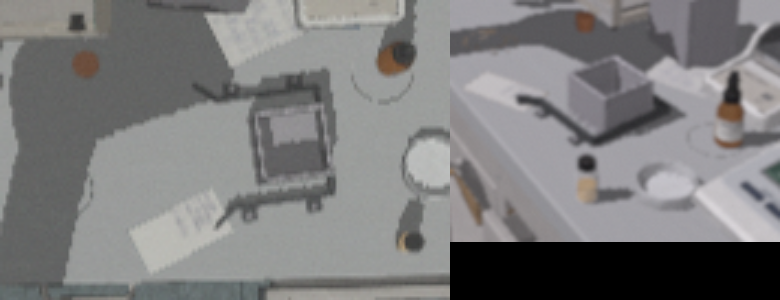

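The pan stands upright in the bay against the back rail, at top crop (292,143). It measures (−3, −10) mm in the bay frame. The stopper (86,64), bottle (400,57) and vial (412,242) are still in place, and the arm is clear.

```bash
python3 -c "
from workcell import r
print(r.finish_job(), r.read_state()['time_s'])"
```

```text
the job is handed in; nothing more can be done
the job is handed in; nothing more can be done
```

I tipped the pan upright outside the bay and pushed it to the back rail, where it last measured (−3, −10) mm in the bay frame with the stopper, vial and bottle still in place; the job is handed in, but no verdict came back.

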